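# Clamp a canister and take off its cap of unknown thread hand

### The job

One of the two alike aluminium drying canisters of the showcase stands loose in the small vise: crank the vise's handle clockwise until the sliding jaw clamps that canister firmly, then take off its cap, whose thread may be left- or right-hand: try it one way and the other to find which way it loosens, and never drag the canister up with it. Finish while still holding the cap in the gripper, raised 8 cm or more from where it sat and touching nothing else, so that a colleague can look into the canister, which stays clamped upright in the vise; leave the other canister and the things around alone.

Things in the scene. Friction and masses are not known exactly. Their poses are not given: they have to be found in the camera images.
- vise: Grey vise fixed to the table: open frame of two 14 mm high rails, fixed jaw at its -y end, sliding jaw, crank block at its +y end; 104 mm (x) by 200 mm (y). Origin: on the table between the jaws, where the canister stands; z up. Fixed jaw's face at y = -28.5 mm; jaws 42 mm tall. Crank axis upright at x = 0, y = +110 mm.
- vise_jaw: Sliding jaw, 96 mm wide; its face is at y = +32 mm in the vise's frame with the crank at 0 and moves to -y by 7 mm per rad of crank. Its origin is only a reference point, at the vise's origin when the crank is at 0.
- vise_crank (a joint): Crank angle, 0 (open) to 1.75 rad, grows clockwise from above and closes the jaw. Axis: see vise; arm 60 mm long, pointing to the vise's -x at 0. The jaw meets the canister at about 0.65 to 1.0 rad. Free turning takes 3 to 10 N at the knob; then push on to 12 to 20 N there for a firm clamp (over 8 N at the jaw). It stays, and holds its clamp, when let go.
- crank_knob (a point): Grip point of the upright black knob at the end of the crank arm: knob 16 mm across, 50 to 92 mm above the table; this point is on its axis at 75 mm. The arm is 50 mm high at most, the hub 56 mm.
- canister_1: Aluminium canister, 54x54 mm and 46 mm tall, with a round neck (46 mm across) that ends 68 mm above the table; loose, 0.35 kg. Origin: centre of underside; x, y square to its sides, z up. One canister stands between the jaws (within 10 mm of the vise's origin, square to it), the other 12 to 15 cm off on the vise's -y side; which is which varies.
- canister_2: Aluminium canister, 54x54 mm and 46 mm tall, with a round neck (46 mm across) that ends 68 mm above the table; loose, 0.35 kg. Origin: centre of underside; x, y square to its sides, z up. One canister stands between the jaws (within 10 mm of the vise's origin, square to it), the other 12 to 15 cm off on the vise's -y side; which is which varies.
- cap_1: Steel cap on canister_1: flange 54 mm across, 5 mm thick, 9 mm skirt under it; above it a fluted round grip 38 mm across, 5 to 34 mm above the origin. Origin: on the axis at the flange's underside, 68 mm above the table when on; z up. A cross bar reaches 14 mm below the origin. 0.08 kg. Thread: see point cap_1_grip.
- cap_1_grip (a point): On cap_1's axis, 26 mm above its origin: where to grip. Bayonet thread: 1.2 rad (+-0.15) of turn the loosening way, to a stop, frees the cap to lift straight off; the wrong way a hard stop is met within 0.15 rad and the cap stays locked (2 mm play). Loosens clockwise or counter-clockwise from above, not visible. A 25 to 40 N grip turns it; expect 0.3 Nm or more at a stop.
- cap_2: Steel cap on canister_2: flange 54 mm across, 5 mm thick, 9 mm skirt under it; above it a fluted round grip 38 mm across, 5 to 34 mm above the origin. Origin: on the axis at the flange's underside, 68 mm above the table when on; z up. A cross bar reaches 14 mm below the origin. 0.08 kg. Thread: see point cap_2_grip.
- cap_2_grip (a point): On cap_2's axis, 26 mm above its origin: where to grip. Bayonet thread: 1.2 rad (+-0.15) of turn the loosening way, to a stop, frees the cap to lift straight off; the wrong way a hard stop is met within 0.15 rad and the cap stays locked (2 mm play). Loosens clockwise or counter-clockwise from above, not visible. A 25 to 40 N grip turns it; expect 0.3 Nm or more at a stop.
- valve_carton: Bystander, loose: upright cardboard carton 35x34x75 mm; origin at the centre of its underside.
- egg_insulator: Bystander, loose: white porcelain insulator, 32 mm across, 41 mm tall; origin at the centre of its underside.
- valve: Bystander, loose: radio valve standing upright, 28 mm across, 65 mm tall; origin at the centre of its underside.
- jack_plug: Bystander, loose: brass jack plug lying flat, 15x67x15 mm; origin at the centre of its underside.
There are look-alikes about, which are no part of the job. What is shaped like the cap_2 but green is not meant.

How it is judged:
By the outcome, as a careful person would: the job done as asked, in the order asked, and still so for the second after the job is handed in, while the arm keeps its last pose, push and grip.
It also fails if it takes over 67 s, if anything falls off the work surface, if the arm or the gripper's body presses on something with over 40 N, if the wrist force passes 120 N, or if a joint passes its speed limit or range.

### The arm

A 6-joint arm with a two-finger parallel gripper is mounted at the origin on a cart in front of the work surface, level with it; the furniture and walls round the work are solid. World frame = base frame: x ahead of the robot, y to its left, z up, the work surface at z = 0. Lengths are in m, angles in rad, forces in N, time in s.
With the tool pointing down it reaches from about 0.35 to 0.85 m from the base axis. Payload 8.1 kg.
Tool frame: the origin (TCP) lies midway between the tips of the shut fingers; the grasp point (between the pads) lies robot.grip_depth behind it (robot.grip_depth is the distance from the TCP to the grasp point, in m); z points along the fingers, y is the line along which they close (so a half turn about z gives the same grasp; the last joint's range is limited). The gripper opens to 93 mm and grips with 3 to 60 N. Pads are 15 mm wide; open, the fingers measure 128 mm over their backs; the gripper's body (75 mm by 188 mm) begins 65 mm behind the grasp point.
Start: joints at [1.111, 0.13, 1.488, -0, 1.523, -0.085], TCP at [0.22, 0.558, 0.198] pointing down, gripper open.
Joint ranges: [-2.96, 2.96], [-0.89, 2.26], [0.02, 2.5], [-1.34, 4.48], [0, 2.73], [-2.66, 2.66]. Speed limits (rad/s): [2.39, 2.39, 2.79, 3.14, 3.14, 3.14].

### API

Orientations are given as a rotation vector (axis times angle).
In Python, from plant import robot gives the robot as it stands.
- The arm moves only by the tool carry_out, never from a script. Its argument "rows" is a list of rows, each a list of 6 numbers: the shift along the tool's x, y, z in m, then the turn, a rotation vector about the tool's x, y, z in degrees. A call has 1 to 12 rows; each row is the pose to reach, as a shift and turn from the pose commanded when the call began, along the tool's axes at that moment; what a row does not reach only later rows make up. A row lasts 1/8 s, in which the tool goes at most 62.5 mm and 10.7 degrees, less where a joint would pass 70% of its speed; a pose out of reach is approached as far as the arm can. A call with a gripper value outside its range is refused whole. "jaw" is the closure in counts, from 0 (fully open) to 255 (shut), set as the call begins (left out, the last holds). The fingers move at their own pace and stop on an object; "force" is the grip in N (left out, the last holds). Time passes only in rows, so rows that repeat a pose let the fingers close. It gives the time, the measured TCP pose, the force, the opening and the grip force at its end, in the units of the state.
- robot.read_state(): the state, without advancing time (a new reading comes with each control period).
- robot.read_camera(name): name is "scene" or "top" or "wrist"; returns the picture (420x560x3 uint8, red, green, blue); there is no depth.
- robot.camera_model(name): a dict with "fx", "fy", "cx", "cy" (pixels), "dist" ([k1, k2, p1, p2, k3] as OpenCV has them; the pictures are not rectified), "R" (3x3) and "t" (3): a world point X has camera coordinates R X + t; the wrist camera has in their place "mount" (4x4, takes a point from camera to tool coordinates, whose origin is the TCP and whose axes are the flange's). Camera axes: x right, y down, z forward; pixel columns grow to the right and rows downward; lengths in m; the calibration is good to about 2 mm. A picture is of the moment at which its call begins: read the wrist's pose just before it. camera_model takes no time and is no camera call.
- robot.close_job(): hands the job in; it is judged then, once.
Trained networks look in the newest picture that a camera, given by its name, has taken for a name from the list of things; names that differ only in an ending like _2 or _b are one class to them, and where a whole thing is asked for, a point or a joint stands for the part that bears it (a point fixed in the world has none). Each returns a list of dicts, best first, with "conf" (0 to 1); they miss things now and then, are a little off and sometimes report something else, mostly with a low value. They report only what shows in the picture. A call takes as long as a camera call. They do not tell look-alikes from the thing itself.
- robot.outline_of(camera, target): "pixels" (420x560 bool, what is visible of it) and "pixel" ([column, row] in pixels, amid what is visible of it).
The state is a dict: "t": time; "q": joint angles; "dq": joint speeds; "joint_torque": joint torques, N m; "tool_pos": TCP position; "orientation": TCP orientation; "force": force on the tool from outside, world axes, zero at the start; "wrist_torque": the same for the moment, N m; "opening": finger opening in m; "gripper_force": force on a finger pad.
Only numpy, scipy, OpenCV 4.12 (cv2) and the standard library are available. Lean on these libraries where they do the work, as an engineer would, in place of code of your own. Each camera call takes 0.05 s, during which the arm holds its last target. There are 200 camera calls.

## Working session

There is one attempt and no reset: what is moved stays moved. The work goes in short steps, Python scripts to look and compute and a tool call to move; the robot and the scene stay as the last step left them, time stands still between calls to the robot, and variables do not carry over. Pictures are saved under pics/ and viewed, at most 10 in all, crops included, and the job is handed in when it is done.

Besides the shell and the picture viewer there is one more tool, called after "Call:" in YAML: its name, and indented under it one key for each argument. carry_out: Moves the arm, as the interface text tells. Its arguments: {"type":"object","properties":{"rows":{"type":"array"},"jaw":{"type":"number"},"force":{"type":"number"}},"required":["rows"]}

```bash
ls; mkdir -p pics; python3 - <<'E'
from plant import robot
import cv2,numpy as np
for n in("scene","top"):
    im=robot.read_camera(n); cv2.imwrite(f"pics/{n}0.png",im[:,:,::-1])
    m=robot.camera_model(n); print(n,m)
s=robot.read_state(); print(s); print(robot.grip_depth); print(robot.camera_model("wrist"))
E
```

```text
pics
scene {'fx': 491.44906576448807, 'fy': 491.44906576448807, 'cx': 282.57029736049805, 'cy': 210.97734203051346, 'dist': array([-0.0590002,  0.       ,  0.       ,  0.       ,  0.       ]), 'R': array([[ 0.83133431, -0.55576348,  0.00319637],
       [-0.2469368 , -0.37451855, -0.89373266],
       [ 0.49790108,  0.74220133, -0.44858857]]), 't': array([-0.39773088,  0.21307957,  1.04512715])}
top {'fx': 435.1721700402156, 'fy': 435.1721700402156, 'cx': 278.8447353232453, 'cy': 210.65175307144912, 'dist': array([0.0479344, 0.       , 0.       , 0.       , 0.       ]), 'R': array([[-0.05692682, -0.99837138,  0.00373157],
       [-0.97763864,  0.05498599, -0.20297593],
       [ 0.20244018, -0.0152029 , -0.97917662]]), 't': array([0.04478488, 0.53139479, 1.14322641])}
{'t': 0.1, 'q': array([ 1.11056785e+00,  1.31100864e-01,  1.48913926e+00, -1.98625075e-05,
        1.52302327e+00, -8.53671488e-02]), 'dq': array([ 0.00116556, -0.00094311, -0.00071785, -0.00084239, -0.00083169,
        0.00054468]), 'joint_torque': array([ 7.56136615e-04, -5.61341178e+01, -4.93093622e+01,  7.69854826e-02,
[... 191 characters left out ...]
[ 0.59464659,  0.15722197, -0.25705602]), 'wrist_torque': array([ 0.02586703, -0.00155483, -0.03082157]), 'gripper_force': 0.0, 'opening': 0.09281233143329848}
0.0188
{'fx': 318.8017029868247, 'fy': 318.8017029868247, 'cx': 283.9225947634394, 'cy': 209.0908019958897, 'dist': array([-0.00960645,  0.        ,  0.        ,  0.        ,  0.        ]), 'mount': array([[ 1.34979059e-03, -9.71038673e-01, -2.38918548e-01,
         6.67149373e-02],
       [ 9.99998663e-01,  1.09005544e-03,  1.21925569e-03,
        -4.11929911e-04],
       [-9.23509969e-04, -2.38919875e-01,  9.71038846e-01,
        -1.85155278e-01],
       [ 0.00000000e+00,  0.00000000e+00,  0.00000000e+00,
         1.00000000e+00]])}
```

View pics/scene0.png

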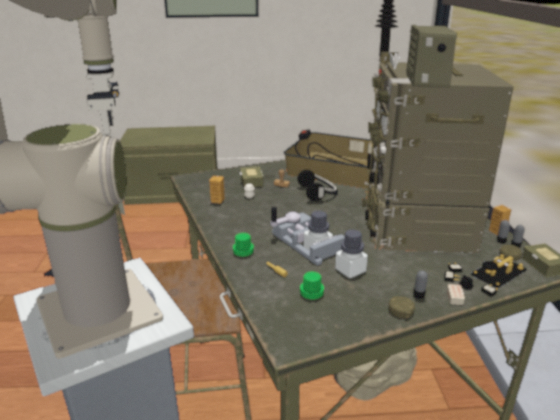

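View pics/top0.png

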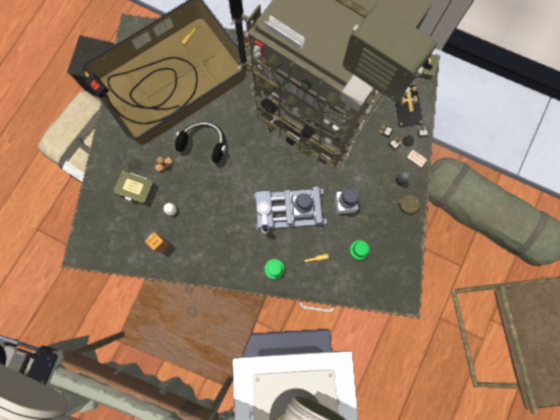

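The scene picture shows two canisters with dark caps, at (318,225) in the vise and (351,250) standing free. Two green look-alikes stand at (243,243) and (312,285). In the top picture the vise spans (257–325, 190–230), its canister's cap is at (303,203), the other cap is at (347,200) and the black knob is at about (265,230).

```bash
cat > h.py <<'E'
from plant import robot
import cv2,numpy as np
from scipy.spatial.transform import Rotation as Ro
def cam(n):
    m=robot.camera_model(n); K=np.array([[m['fx'],0,m['cx']],[0,m['fy'],m['cy']],[0,0,1]])
    if n=='wrist':
        s=robot.read_state(); T=np.eye(4); T[:3,:3]=Ro.from_rotvec(s['orientation']).as_matrix(); T[:3,3]=s['tool_pos']
        C=T@m['mount']; R=C[:3,:3].T; t=-R@C[:3,3]
    else: R,t=m['R'],m['t']
    return K,m['dist'],R,t
def onplane(c,px,z):
    K,d,R,t=c; u=cv2.undistortPoints(np.array([[px]],float),K,d)[0,0]
    o=-R.T@t; v=R.T@np.array([u[0],u[1],1.]); return o+v*(z-o[2])/v[2]
def proj(c,X):
    K,d,R,t=c; return cv2.projectPoints(np.array(X,float).reshape(-1,3),cv2.Rodrigues(R)[0],t,K,d)[0][:,0]
def tri(cs,ps):
    A=[];b=[]
    for c,p in zip(cs,ps):
        K,d,R,t=c; u=cv2.undistortPoints(np.array([[p]],float),K,d)[0,0]
        for i in (0,1): A.append(R[i]-u[i]*R[2]); b.append(u[i]*t[2]-t[i])
    return np.linalg.lstsq(np.array(A),np.array(b),rcond=None)[0]
def totool(v):
    return Ro.from_rotvec(robot.read_state()['orientation']).inv().apply(v)
E
python3 - <<'E'
from h import *
ct=cam('top');cs=cam('scene')
for n in ("top","scene"):
    robot.read_camera(n)
    for o in("cap_1","canister_1","vise","crank_knob","vise_jaw"):
        for r in robot.outline_of(n,o)[:4]:
            p=r['pixels']; y,x=np.nonzero(p); print(n,o,round(r['conf'],2),np.round(r['pixel']),p.sum(),x.min(),x.max(),y.min(),y.max(),onplane(cam(n),r['pixel'],{'cap_1':.09,'crank_knob':.07}.get(o,.03)).round(3))
E
```

```text
top cap_1 0.82 [359. 249.] 304 349 369 240 258 [ 0.411 -0.189  0.09 ]
top cap_1 0.8 [350. 198.] 302 339 357 188 207 [ 0.55  -0.179  0.09 ]
top cap_1 0.73 [273. 268.] 301 265 283 259 278 [0.374 0.038 0.09 ]
top cap_1 0.51 [302. 201.] 334 294 313 192 213 [ 0.548 -0.048  0.09 ]
top canister_1 0.69 [338. 205.] 158 335 356 192 212 [ 0.545 -0.154  0.03 ]
top vise 0.7 [280. 211.] 1872 254 325 187 232 [0.537 0.013 0.03 ]
top vise 0.23 [299. 214.] 186 292 313 196 218 [ 0.524 -0.043  0.03 ]
top crank_knob 0.79 [267. 209.] 256 257 270 201 232 [0.535 0.048 0.07 ]
top vise_jaw 0.87 [288. 205.] 340 273 292 190 224 [ 0.553 -0.014  0.03 ]
scene cap_1 0.91 [352. 241.] 474 341 363 229 253 [ 0.545 -0.19   0.09 ]
scene cap_1 0.91 [248. 249.] 385 234 253 233 255 [ 0.326 -0.087  0.09 ]
scene cap_1 0.7 [319. 219.] 365 308 328 211 232 [ 0.548 -0.061  0.09 ]
scene cap_1 0.62 [312. 286.] 539 299 324 272 298 [ 0.361 -0.282  0.09 ]
scene canister_1 0.6 [352. 263.] 619 336 367 251 276 [ 0.547 -0.192  0.03 ]
scene canister_1 0.5 [312. 238.] 254 304 329 231 247 [ 0.539 -0.043  0.03 ]
scene canister_1 0.45 [279. 269.] 141 268 287 263 276 [ 0.388 -0.12   0.03 ]
scene vise 0.89 [300. 237.] 1786 270 343 206 264 [ 0.515 -0.025  0.03 ]
scene vise 0.3 [320. 223.] 420 307 328 210 233 [0.606 0.01  0.03 ]
scene crank_knob 0.73 [280. 221.] 251 270 299 206 225 [0.481 0.015 0.07 ]
scene vise_jaw 0.48 [299. 233.] 175 289 305 225 241 [ 0.529 -0.003  0.03 ]
```

Call:
carry_out:
  rows:
    - [-0.038,-0.033,-0.002,0,0,-2]
    - [-0.076,-0.066,-0.004,0,0,-4]
    - [-0.114,-0.1,-0.006,0,0,-6]
    - [-0.152,-0.133,-0.008,0,0,-8]
    - [-0.19,-0.166,-0.01,0,0,-10]
    - [-0.229,-0.199,-0.012,0,0,-12]
    - [-0.267,-0.232,-0.014,0,0,-14]
    - [-0.305,-0.265,-0.016,0,0,-16]
    - [-0.343,-0.299,-0.018,0,0,-18]
    - [-0.381,-0.332,-0.02,0,0,-20]
    - [-0.419,-0.365,-0.022,0,0,-21.5]
    - [-0.457,-0.398,-0.023,0,0,-21.5]
  jaw: 150

```text
t: 2.2
tool_pos: [0.4999, 0.0191, 0.2213]
orientation: [-0.001, 3.141, 0.0]
force: [-0.6, 0.6, 0.6]
opening: 0.0383
gripper_force: 0.0
```

```bash
python3 - <<'E'
from h import *
robot.read_camera('top')
s=robot.read_state(); print(s['tool_pos'],s['orientation'],s['opening'],s['q'].round(2),s['force'])
c=cam('wrist'); im=robot.read_camera('wrist'); cv2.imwrite('pics/w1.png',cv2.resize(im,(784,588))[:,:,::-1])
for o in("cap_1","canister_1","vise","crank_knob","vise_jaw"):
    for r in robot.outline_of('wrist',o)[:4]:
        p=r['pixels']; y,x=np.nonzero(p); print(o,round(r['conf'],2),np.round(r['pixel']),p.sum(),x.min(),x.max(),y.min(),y.max(),onplane(c,r['pixel'],{'cap_1':.102,'crank_knob':.092}.get(o,.042)).round(3))
E
```

```text
[0.50176733 0.01404844 0.2211108 ] [ 0.00337223  3.13968427 -0.00510982] 0.03833466445028152 [-0.07 -0.15  1.72 -0.    1.56 -1.64] [-2.40932393 -4.06205948 -0.94000436]
cap_1 0.94 [219. 231.] 1453 198 247 211 258 [ 0.533 -0.051  0.102]
cap_1 0.8 [108. 238.] 1827 80 141 215 258 [ 0.54  -0.164  0.102]
cap_1 0.8 [301.  80.] 1849 280 325 55 105 [0.391 0.029 0.102]
cap_1 0.59 [ 98. 116.] 2207 69 127 92 139 [ 0.421 -0.157  0.102]
canister_1 0.8 [236. 207.] 860 204 253 199 246 [ 0.523 -0.043  0.042]
canister_1 0.67 [146. 218.] 1458 100 162 204 252 [ 0.535 -0.15   0.042]
canister_1 0.63 [ 18. 269.] 602 3 36 256 281 [ 0.602 -0.317  0.042]
vise 0.55 [279. 202.] 7405 179 336 168 263 [0.517 0.008 0.042]
crank_knob 0.57 [321. 217.] 1451 302 335 168 242 [0.521 0.052 0.092]
crank_knob 0.35 [111. 237.] 1780 81 141 216 258 [ 0.543 -0.166  0.092]
vise_jaw 0.77 [267. 223.] 2042 252 299 184 263 [ 0.542 -0.007  0.042]
```

View pics/w1.png

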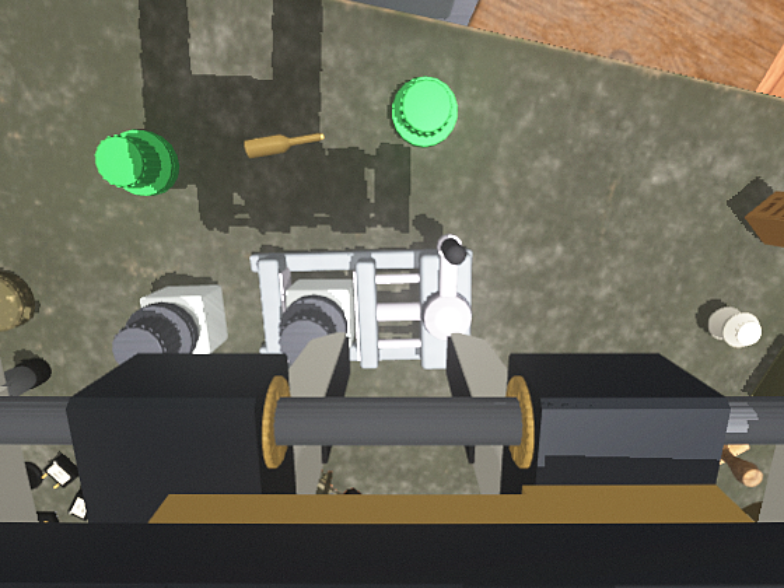

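Call:
carry_out:
  rows:
    - [-0.02,0,0,0,0,0]
    - [-0.045,0,0,0,0,0]
    - [-0.045,0,0,0,0,0]
    - [-0.045,0,0,0,0,0]
    - [-0.045,0,0,0,0,0]

```text
t: 3.18
tool_pos: [0.5436, 0.0211, 0.221]
orientation: [-0.002, 3.142, -0.0]
force: [-0.3, 0.2, 0.4]
opening: 0.0384
gripper_force: 0.0
```

```bash
python3 - <<'E'
from h import *
s=robot.read_state(); print(s['tool_pos'],s['orientation'],s['q'].round(2),s['force'])
c=cam('wrist'); im=robot.read_camera('wrist'); cv2.imwrite('pics/w2.png',cv2.resize(im[90:250,140:360],None,fx=3.6,fy=3.6,interpolation=cv2.INTER_CUBIC)[:,:,::-1])
np.save('c2.npy',np.array([np.hstack([c[2],c[3][:,None]])]))
for p in [(380,245),(378,232)]: print('cabinet',onplane(cam('scene'),p,0))
print('cab top',onplane(cam('top'),(340,162),0))
for o in("cap_1","crank_knob"):
    for r in robot.outline_of('wrist',o)[:4]:
        p=r['pixels']; y,x=np.nonzero(p); print(o,round(r['conf'],2),np.round(r['pixel']),p.sum(),x.min(),x.max(),y.min(),y.max(),onplane(c,r['pixel'],{'cap_1':.102,'crank_knob':.092}.get(o,.042)).round(3))
E
```

```text
[0.54357279 0.02113769 0.22099541] [-1.77821464e-03  3.14157220e+00 -5.92376012e-06] [-0.06 -0.03  1.61 -0.    1.56 -1.63] [-0.33561872  0.16248612  0.41414222]
cabinet [ 0.69960439 -0.13238276  0.        ]
cabinet [ 0.74461626 -0.07752694  0.        ]
cab top [ 0.68030536 -0.17433466  0.        ]
cap_1 0.88 [100. 205.] 2581 65 131 179 229 [ 0.548 -0.159  0.102]
cap_1 0.84 [83. 78.] 2418 54 116 54 103 [ 0.431 -0.158  0.102]
cap_1 0.77 [297.  42.] 2074 273 320 12 68 [0.401 0.033 0.102]
cap_1 0.61 [216. 199.] 2034 190 239 174 223 [ 0.542 -0.044  0.102]
crank_knob 0.88 [316. 179.] 1615 296 330 130 209 [0.523 0.054 0.092]
```

View pics/w2.png

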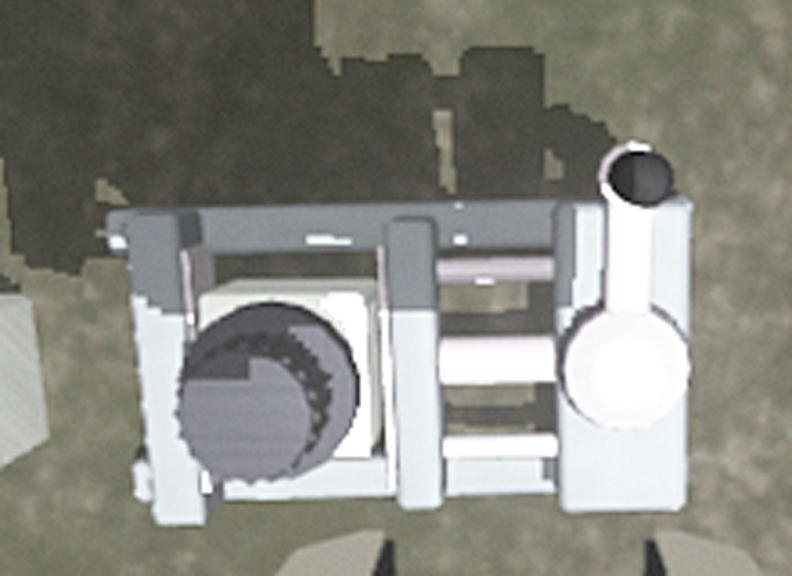

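The crop shows the vise with its steel-grey capped canister: cap top at crop (247,412), black knob top at (643,177) and white hub at (627,366). The four cap-shaped things in the wrist picture are the two green ones at (83,78) and (297,42), which are not meant, and two grey ones. Of the greys, (100,205) stands free and (216,199) is between the jaws, so the last is the target.

```bash
python3 - <<'E'
from h import *
c=cam('wrist')
f=lambda u,v,z: onplane(c,(u/3.6+140,v/3.6+90),z).round(4)
k=f(643,177,.092);h=f(627,366,.056);print('knob',k,'hub',h,'cap',f(247,412,.102),f(268,392,.073))
d=k-h; print('arm',np.hypot(d[0],d[1]),'dir deg',np.degrees(np.arctan2(d[1],d[0])))
# vise direction from fixed jaw/block edges at z=.042
a=f(205,520,.042);b=f(440,508,.042);e=f(134,225,.042); print(a,b,e)
E
```

```text
knob [0.4851 0.0545 0.092 ] hub [0.5434 0.055  0.056 ] cap [ 0.5475 -0.0526  0.102 ] [ 0.5482 -0.0531  0.073 ]
arm 0.05830214404290808 dir deg -179.508624572829
[ 0.5985 -0.0831  0.042 ] [ 0.5941 -0.0047  0.042 ] [ 0.5013 -0.0993  0.042 ]
```

Call:
carry_out:
  rows:
    - [0.03,0.017,0.03,0,0,0]
    - [0.059,0.0335,0.06,0,0,0]
    - [0.059,0.0335,0.1,0,0,0]
    - [0.059,0.0335,0.135,0,0,0]
    - [0.059,0.0335,0.155,0,0,0]
    - [0.059,0.0335,0.165,0,0,0]
    - [0.059,0.0335,0.165,0,0,0]

```text
t: 4.2
tool_pos: [0.4849, 0.0541, 0.0556]
orientation: [0.0, -3.141, -0.0]
force: [-0.5, 0.3, -0.1]
opening: 0.038
gripper_force: 0.0
```

Call:
carry_out:
  rows:
    - [0,0,0,0,0,0]
    - [0,0,0,0,0,0]
    - [0,0,0,0,0,0]
    - [0,0,0,0,0,0]
  jaw: 255
  force: 30

```text
t: 4.7
tool_pos: [0.4858, 0.0544, 0.0566]
orientation: [-0.001, 3.14, 0.001]
force: [-0.8, 1.2, 5.1]
opening: 0.0154
gripper_force: 30.0
```

Call:
carry_out:
  rows:
    - [-0.0002,0.0052,0,0,0,5]
    - [-0.0009,0.0104,0,0,0,10]
    - [-0.002,0.0155,0,0,0,15]
    - [-0.0036,0.0205,0,0,0,20]
    - [-0.0056,0.0254,0,0,0,25]
    - [-0.008,0.03,0,0,0,30]
    - [-0.0108,0.0344,0,0,0,35]
    - [-0.0108,0.0344,0,0,0,35]

```text
t: 5.7
tool_pos: [0.4964, 0.0891, 0.0566]
orientation: [0.945, 2.996, 0.001]
force: [-2.4, 2.3, 7.2]
opening: 0.0153
gripper_force: 30.0
```

Call:
carry_out:
  rows:
    - [-0.0001,0.0026,0,0,0,2.5]
    - [-0.0002,0.0052,0,0,0,5]
    - [-0.0005,0.0078,0,0,0,7.5]
    - [-0.0005,0.0078,0,0,0,7.5]

```text
t: 6.2
tool_pos: [0.5011, 0.0951, 0.0566]
orientation: [1.138, 2.928, 0.001]
force: [-2.6, 1.6, 7.1]
opening: 0.0152
gripper_force: 30.0
```

Call:
carry_out:
  rows:
    - [-0.0001,0.0026,0,0,0,2.5]
    - [-0.0002,0.0052,0,0,0,5]
    - [-0.0002,0.0052,0,0,0,5]

```text
t: 6.58
tool_pos: [0.5048, 0.0989, 0.0567]
orientation: [1.265, 2.876, 0.001]
force: [-2.6, 2.0, 7.3]
opening: 0.0151
gripper_force: 30.0
```

Call:
carry_out:
  rows:
    - [-0.0001,0.0026,0,0,0,2.5]
    - [-0.0002,0.0052,0,0,0,5]

```text
t: 6.82
tool_pos: [0.5085, 0.1022, 0.0566]
orientation: [-1.39, -2.817, -0.001]
force: [-3.8, 1.2, 7.9]
opening: 0.0154
gripper_force: 30.0
```

Call:
carry_out:
  rows:
    - [-0.0001,0.0026,0,0,0,2.5]
    - [-0.0002,0.0052,0,0,0,5]

```text
t: 7.08
tool_pos: [0.5114, 0.1042, 0.0565]
orientation: [-1.511, -2.752, 0.004]
force: [-14.3, -6.1, 17.1]
opening: 0.0151
gripper_force: 30.0
```

Call:
carry_out:
  rows:
    - [0,0.0006,0,0,0,0.5]
    - [0,0.0006,0,0,0,0.5]
    - [0,0.0006,0,0,0,0.5]

```text
t: 7.45
tool_pos: [0.5115, 0.1042, 0.0565]
orientation: [-1.521, -2.746, 0.005]
force: [-13.2, -5.0, 16.0]
opening: 0.015
gripper_force: 30.0
```

Call:
carry_out:
  rows:
    - [0,0.0006,0,0,0,0.5]
    - [0,0.0012,0,0,0,1]
    - [0,0.0012,0,0,0,1]

```text
t: 7.82
tool_pos: [0.512, 0.1045, 0.0565]
orientation: [-1.545, -2.732, 0.007]
force: [-15.3, -5.2, 18.6]
opening: 0.0146
gripper_force: 30.0
```

Call:
carry_out:
  rows:
    - [0,0.0006,0,0,0,0.5]
    - [0,0.0012,0,0,0,1]
    - [0,0.0012,0,0,0,1]

```text
t: 8.2
tool_pos: [0.5125, 0.1047, 0.0564]
orientation: [-1.568, -2.718, 0.009]
force: [-18.6, -8.3, 21.2]
opening: 0.0149
gripper_force: 30.0
```

Call:
carry_out:
  rows:
    - [0,0,0,0,0,0]
    - [0,0,0,0,0,0]
    - [0,0,-0.02,0,0,0]
    - [0,0,-0.06,0,0,0]
    - [0,0,-0.11,0,0,0]
  jaw: 140

```text
t: 8.82
tool_pos: [0.5143, 0.1063, 0.1657]
orientation: [-1.569, -2.719, 0.002]
force: [0.8, 0.1, 1.0]
opening: 0.0416
gripper_force: 0.0
```

Call:
carry_out:
  rows:
    - [-0.03,-0.01,-0.02,0,0,7]
    - [-0.065,-0.021,-0.04,0,0,14]
    - [-0.1,-0.032,-0.05,0,0,21]
    - [-0.135,-0.044,-0.054,0,0,28]
    - [-0.157,-0.051,-0.054,0,0,35]
    - [-0.157,-0.051,-0.054,0,0,35]
    - [-0.157,-0.051,-0.054,0,0,35]
    - [-0.157,-0.051,-0.054,0,0,35]
  jaw: 0

```text
t: 9.82
tool_pos: [0.5496, -0.0541, 0.2198]
orientation: [-2.313, -2.126, -0.0]
force: [-0.5, -0.2, -0.1]
opening: 0.0927
gripper_force: 0.0
```

```bash
python3 - <<'E'
from h import *
s=robot.read_state(); print(s['tool_pos'],s['orientation'],s['q'].round(2),s['force'],s['opening'])
c=cam('wrist'); im=robot.read_camera('wrist'); cv2.imwrite('pics/w3.png',cv2.resize(im,(784,588))[:,:,::-1])
for o in("cap_1","crank_knob","vise_jaw","canister_1"):
    for r in robot.outline_of('wrist',o)[:4]:
        p=r['pixels']; y,x=np.nonzero(p); print(o,round(r['conf'],2),np.round(r['pixel']),p.sum(),x.min(),x.max(),y.min(),y.max(),onplane(c,r['pixel'],{'cap_1':.102,'crank_knob':.092}.get(o,.042)).round(3))
E
```

```text
[ 0.54956501 -0.05411135  0.21975209] [-2.31300017e+00 -2.12555173e+00 -1.44185941e-04] [-0.19 -0.01  1.59  0.    1.56 -0.11] [-0.46317837 -0.18443134 -0.09695806] 0.09269773857421601
cap_1 0.76 [136. 124.] 1999 105 159 100 146 [0.419 0.029 0.102]
cap_1 0.67 [284. 200.] 1929 260 309 171 220 [ 0.549 -0.053  0.102]
cap_1 0.64 [298. 284.] 485 281 315 273 326 [ 0.556 -0.144  0.102]
cap_1 0.62 [193. 322.] 217 180 207 281 327 [ 0.44  -0.179  0.102]
crank_knob 0.96 [260.  74.] 2130 218 290 23 109 [0.536 0.064 0.092]
crank_knob 0.43 [291. 171.] 259 260 310 167 211 [ 0.557 -0.028  0.092]
vise_jaw 0.82 [278. 153.] 2493 238 321 110 171 [ 0.546 -0.012  0.042]
canister_1 0.75 [287. 170.] 299 259 309 167 215 [ 0.554 -0.032  0.042]
canister_1 0.7 [295. 265.] 874 274 317 253 282 [ 0.555 -0.149  0.042]
canister_1 0.21 [284. 196.] 1950 260 309 171 221 [ 0.548 -0.062  0.042]
```

View pics/w3.png

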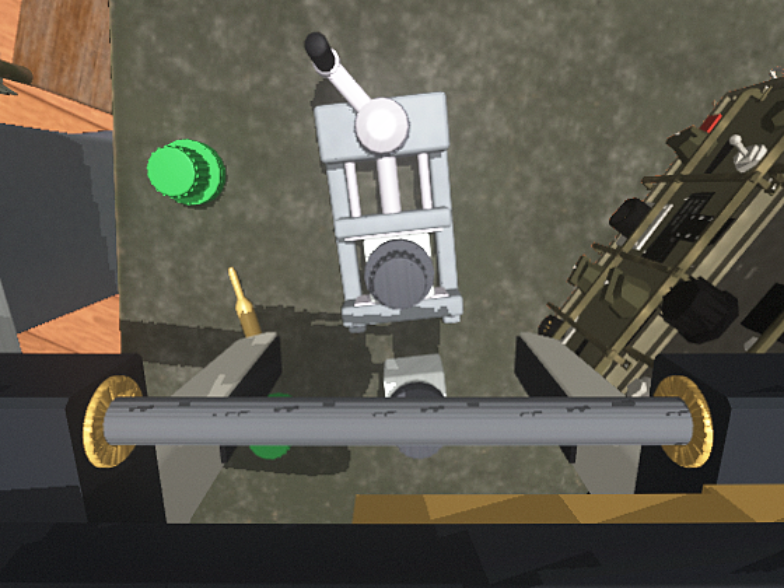

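The picture shows the clamped canister's cap top at about (402,274) between both jaws, and the crank turned with its knob at (318,45). The rack of equipment is on the right, from x = 545, so I'll check its clearance and refine the cap centre.

```bash
python3 - <<'E'
from h import *
c=cam('wrist');cs=cam('scene');ct=cam('top')
print('cap top',onplane(c,(402/1.4,274/1.4),.102),'flange from outline',onplane(c,(284.5,196),.085))
for z in(0,.1,.15,.2,.25):
    print(z,'w',onplane(c,(389,236),z)[:2].round(3),onplane(c,(425,190),z)[:2].round(3),'s',onplane(cs,(370,232),z)[:2].round(3),onplane(cs,(368,205),z)[:2].round(3),'t',onplane(ct,(330,162),z)[:2].round(3),onplane(ct,(270,130),z)[:2].round(3))
im=robot.read_camera('wrist');
E
```

```text
cap top [ 0.55232669 -0.05017508  0.102     ] flange from outline [ 0.54948408 -0.0536759   0.085     ]
0 w [ 0.683 -0.137] [ 0.73  -0.078] s [ 0.726 -0.065] [0.839 0.065] t [ 0.682 -0.145] [0.792 0.026]
0.1 w [ 0.651 -0.1  ] [ 0.686 -0.056] s [ 0.595 -0.194] [ 0.691 -0.083] t [ 0.65 -0.13] [0.751 0.027]
0.15 w [ 0.635 -0.082] [ 0.665 -0.045] s [ 0.53  -0.259] [ 0.617 -0.158] t [ 0.634 -0.123] [0.73  0.027]
0.2 w [ 0.619 -0.064] [ 0.643 -0.034] s [ 0.465 -0.323] [ 0.543 -0.232] t [ 0.618 -0.116] [0.71  0.027]
0.25 w [ 0.604 -0.046] [ 0.622 -0.023] s [ 0.399 -0.388] [ 0.469 -0.307] t [ 0.602 -0.109] [0.69  0.028]
```

Call:
carry_out:
  rows:
    - [0,0,0.03,0,0,0]
    - [0,0,0.07,0,0,0]
    - [0,0,0.11,0,0,0]
    - [0,0,0.132,0,0,0]
    - [0,0,0.143,0,0,0]
    - [0,0,0.143,0,0,0]
    - [0,0,0.143,0,0,0]

```text
t: 11.0
tool_pos: [0.5507, -0.0553, 0.0783]
orientation: [2.314, 2.122, 0.002]
force: [-0.7, 0.3, 0.1]
opening: 0.0925
gripper_force: 0.0
```

Call:
carry_out:
  rows:
    - [0,0,0,0,0,0]
    - [0,0,0,0,0,0]
    - [0,0,0,0,0,0]
    - [0,0,0,0,0,0]
    - [0,0,0,0,0,0]
  jaw: 255
  force: 35

```text
t: 11.62
tool_pos: [0.5497, -0.0551, 0.0768]
orientation: [-2.316, -2.123, 0.0]
force: [0.5, 0.1, 0.1]
opening: 0.0477
gripper_force: 0.0
```

```bash
cat > st.py <<'E'
from h import *
s=robot.read_state(); R=Ro.from_rotvec(s['orientation']).as_matrix()
print('t',s['t'],s['tool_pos'].round(4),'yaw',np.degrees(np.arctan2(R[1,0],R[0,0])).round(1),'F',s['force'].round(1),'M',s['wrist_torque'].round(2),'op',round(s['opening'],4),s['gripper_force'],'q6',s['q'][5].round(2))
E
python3 st.py
```

```text
t 11.625 [ 0.5497 -0.0551  0.0768] yaw 85.0 F [0.5 0.1 0.1] M [-0.08  0.07 -0.01] op 0.0477 0.0 q6 -0.11
```

Still closing; wait, then try counter-clockwise (negative about tool z).

Call:
carry_out:
  rows:
    - [0,0,0,0,0,0]
    - [0,0,0,0,0,0]
    - [0,0,0,0,0,0]

```text
t: 12.0
tool_pos: [0.5497, -0.0551, 0.0768]
orientation: [-2.316, -2.123, 0.0]
force: [0.2, 0.1, -0.2]
opening: 0.0366
gripper_force: 35.0
```

Call:
carry_out:
  rows:
    - [0,0,0,0,0,-2]
    - [0,0,0,0,0,-4]
    - [0,0,0,0,0,-6]
    - [0,0,0,0,0,-8]

```text
t: 12.5
tool_pos: [0.55, -0.055, 0.0769]
orientation: [2.159, 2.281, 0.001]
force: [3.0, 1.3, -1.6]
opening: 0.0363
gripper_force: 35.0
```

```bash
python3 st.py
```

```text
t 12.5 [ 0.55   -0.055   0.0769] yaw 93.1 F [ 3.   1.3 -1.6] M [ 0.2  -0.61 -0.66] op 0.0363 35.00315308570862 q6 -0.25
```

Call:
carry_out:
  rows:
    - [0,0,0,0,0,4]
    - [0,0,0,0,0,8]
    - [0,0,0,0,0,12]
    - [0,0,0,0,0,16]
    - [0,0,0,0,0,20]
    - [0,0,0,0,0,24]

```text
t: 13.25
tool_pos: [0.5497, -0.0552, 0.077]
orientation: [2.589, 1.779, -0.0]
force: [2.2, -0.1, 0.4]
opening: 0.0367
gripper_force: 35.0
```

```bash
python3 st.py
```

```text
t 13.25 [ 0.5497 -0.0552  0.077 ] yaw 69.0 F [ 2.2 -0.1  0.4] M [ 0.03 -0.17  0.01] op 0.0367 34.99886691570282 q6 0.17
```

Counter-clockwise hits a stop (0.66 Nm) and clockwise turns freely, so the cap loosens clockwise.

Call:
carry_out:
  rows:
    - [0,0,0,0,0,5]
    - [0,0,0,0,0,10]
    - [0,0,0,0,0,15]
    - [0,0,0,0,0,20]
    - [0,0,0,0,0,25]
    - [0,0,0,0,0,30]
    - [0,0,0,0,0,35]
    - [0,0,0,0,0,40]

```text
t: 14.25
tool_pos: [0.5497, -0.0554, 0.077]
orientation: [3.041, 0.785, -0.0]
force: [0.5, -0.4, -1.3]
opening: 0.0367
gripper_force: 35.0
```

```bash
python3 st.py
```

```text
t 14.25 [ 0.5497 -0.0554  0.077 ] yaw 28.9 F [ 0.5 -0.4 -1.3] M [-0.03  0.13 -0.01] op 0.0367 34.997838735580444 q6 0.87
```

Call:
carry_out:
  rows:
    - [0,0,0,0,0,3]
    - [0,0,0,0,0,6]
    - [0,0,0,0,0,9]

```text
t: 14.62
tool_pos: [0.5495, -0.0553, 0.0769]
orientation: [3.094, 0.546, -0.001]
force: [0.7, -0.0, -0.2]
opening: 0.0364
gripper_force: 35.0
```

```bash
python3 st.py
```

```text
t 14.625 [ 0.5495 -0.0553  0.0769] yaw 20.0 F [ 0.7 -0.  -0.2] M [-0.1   0.04  0.04] op 0.0364 34.9991101026535 q6 1.03
```

Call:
carry_out:
  rows:
    - [0,0,0,0,0,2]
    - [0,0,0,0,0,4]
    - [0,0,0,0,0,6]

```text
t: 15.0
tool_pos: [0.5499, -0.0559, 0.0769]
orientation: [3.117, 0.381, 0.0]
force: [1.7, -5.6, -0.4]
opening: 0.0364
gripper_force: 35.0
```

```bash
python3 st.py
```

```text
t 15.0 [ 0.5499 -0.0559  0.0769] yaw 13.9 F [ 1.7 -5.6 -0.4] M [-1.22 -0.13  0.21] op 0.0364 35.01126766204834 q6 1.13
```

Torque is rising near the stop; a little more to reach it, then test with a small lift.

Call:
carry_out:
  rows:
    - [0,0,0,0,0,1.5]
    - [0,0,0,0,0,3]
    - [0,0,0,0,0,3]

```text
t: 15.38
tool_pos: [0.55, -0.0563, 0.077]
orientation: [3.125, 0.3, 0.001]
force: [1.9, -5.7, -0.5]
opening: 0.0366
gripper_force: 35.0
```

```bash
python3 st.py
```

```text
t 15.375 [ 0.55   -0.0563  0.077 ] yaw 11.0 F [ 1.9 -5.7 -0.5] M [-1.45 -0.26  0.25] op 0.0366 35.02226114273071 q6 1.19
```

Call:
carry_out:
  rows:
    - [0,0,0,0,0,1.5]
    - [0,0,0,0,0,3]
    - [0,0,0,0,0,3]

```text
t: 15.75
tool_pos: [0.5505, -0.0562, 0.0771]
orientation: [3.132, 0.218, 0.003]
force: [4.1, -7.0, -2.2]
opening: 0.0363
gripper_force: 35.0
```

```bash
python3 st.py
```

```text
t 15.75 [ 0.5505 -0.0562  0.0771] yaw 8.0 F [ 4.1 -7.  -2.2] M [-1.35 -0.69  0.37] op 0.0363 35.015519857406616 q6 1.24
```

Call:
carry_out:
  rows:
    - [0,0,-0.001,0,0,0]
    - [0,0,-0.002,0,0,0]
    - [0,0,-0.003,0,0,0]
    - [0,0,-0.004,0,0,0]

```text
t: 16.25
tool_pos: [0.5487, -0.0562, 0.0786]
orientation: [3.133, 0.219, -0.004]
force: [5.0, -8.1, -15.4]
opening: 0.0366
gripper_force: 35.0
```

```bash
python3 st.py
```

```text
t 16.25 [ 0.5487 -0.0562  0.0786] yaw 8.0 F [  5.   -8.1 -15.4] M [-1.76 -0.9   0.41] op 0.0366 35.002833008766174 q6 1.24
```

Call:
carry_out:
  rows:
    - [0,0,0.002,0,0,0]
    - [0.0008,0.0016,0.004,0,0,0]
    - [0.0008,0.0016,0.004,0,0,2]
    - [0.0008,0.0016,0.004,0,0,4]
    - [0.0008,0.0016,0.004,0,0,4]

```text
t: 16.88
tool_pos: [0.5517, -0.0565, 0.0776]
orientation: [3.14, 0.11, 0.003]
force: [2.4, -0.6, 4.6]
opening: 0.0365
gripper_force: 35.0
```

```bash
python3 st.py
```

```text
t 16.875 [ 0.5517 -0.0565  0.0776] yaw 4.0 F [ 2.4 -0.6  4.6] M [-0.12 -0.39  0.66] op 0.0365 35.00998020172119 q6 1.31
```

Firm stop (0.66 Nm) with the side force gone. Ease the turn slightly and lift.

Call:
carry_out:
  rows:
    - [0,0,0,0,0,-2]
    - [0,0,-0.001,0,0,-3]
    - [0,0,-0.002,0,0,-3]
    - [0,0,-0.003,0,0,-3]
    - [0,0,-0.004,0,0,-3]
    - [0,0,-0.005,0,0,-3]

```text
t: 17.62
tool_pos: [0.5503, -0.0565, 0.0816]
orientation: [-3.135, -0.192, 0.001]
force: [2.1, -1.4, -2.7]
opening: 0.0363
gripper_force: 35.0
```

```bash
python3 st.py
```

```text
t 17.625 [ 0.5503 -0.0565  0.0816] yaw 7.0 F [ 2.1 -1.4 -2.7] M [-0.04 -0.17  0.02] op 0.0363 34.99541938304901 q6 1.25
```

Call:
carry_out:
  rows:
    - [0,0,-0.003,0,0,0]
    - [0,0,-0.006,0,0,0]
    - [0,0,-0.01,0,0,0]
    - [0,0,-0.014,0,0,0]

```text
t: 18.12
tool_pos: [0.5507, -0.0566, 0.0963]
orientation: [3.136, 0.192, 0.0]
force: [-0.4, -0.3, -0.9]
opening: 0.0364
gripper_force: 35.0
```

```bash
python3 st.py
```

```text
t 18.125 [ 0.5507 -0.0566  0.0963] yaw 7.0 F [-0.4 -0.3 -0.9] M [-0.11  0.18  0.04] op 0.0364 35.000218749046326 q6 1.25
```

Call:
carry_out:
  rows:
    - [0,0,-0.02,0,0,0]
    - [0,0,-0.045,0,0,0]
    - [0,0,-0.07,0,0,0]
    - [0,0,-0.095,0,0,0]
    - [0,0,-0.115,0,0,0]
    - [0,0,-0.125,0,0,0]
    - [0,0,-0.125,0,0,0]
    - [0,0,-0.125,0,0,0]

```text
t: 19.12
tool_pos: [0.5501, -0.0565, 0.2197]
orientation: [-3.135, -0.192, 0.003]
force: [-0.1, 0.5, -1.1]
opening: 0.0365
gripper_force: 35.0
```

```bash
python3 st.py; python3 - <<'E'
from h import *
a=robot.read_camera('scene')[150:310,190:400]; b=robot.read_camera('wrist')
a=cv2.resize(a,(551,420)); b=b[:,:]
cv2.imwrite('pics/f.png',cv2.resize(np.hstack([a,b]),(800,302))[:,:,::-1])
E
```

```text
t 19.125 [ 0.5501 -0.0565  0.2197] yaw 7.0 F [-0.1  0.5 -1.1] M [-0.03  0.1  -0.02] op 0.0365 35.00000238418579 q6 1.25
```

View pics/f.png

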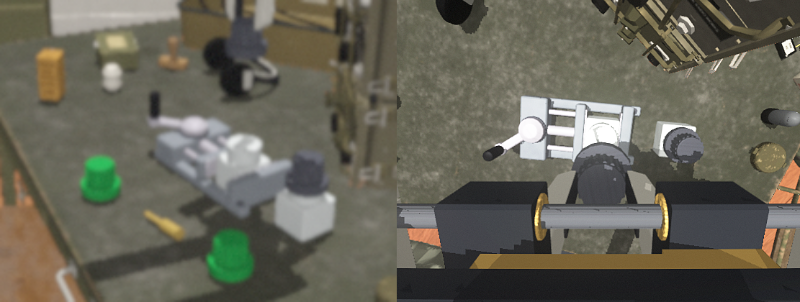

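The cap is in the gripper, well clear. The canister stands open in the vise with its neck at about (240,155), the other canister keeps its cap, and the bystanders look untouched.

```bash
python3 -c "
from plant import robot
print(robot.close_job())"
```

```text
the job is handed in; nothing more can be done
None
```

I clamped the canister in the vise and took its cap off; it loosens clockwise. The gripper holds the cap about 14 cm above where it sat, the open canister is still upright in the vise, and the job was handed in at about 19 s.

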